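# Hold the test box lid at its balance point

### The arm

A 6-joint arm with a two-finger parallel gripper is mounted at the origin on the work surface. World frame = base frame: x ahead of the robot, y to its left, z up, the work surface at z = 0. Lengths are in m, angles in rad, forces in N, time in s.
With the tool pointing down it reaches from about 0.35 to 0.975 m from the base axis. Payload 4.9 kg.
Tool frame: the origin (TCP) lies midway between the tips of the shut fingers; the grasp point (between the pads) lies 19 mm behind it; z points along the fingers, y is the direction in which the jaws open and shut (so a half turn about z gives the same grasp; the last joint's range is limited). The gripper opens to 85 mm and grips with 20 to 120 N. Pads are 22 mm wide; open, the fingers measure 114 mm over their backs; the gripper's body (76 mm by 85 mm) begins 54 mm behind the grasp point. The pads swing forward as they close: fully open they stand 13 mm farther back than shut.
Start: joints at [-1.232, 0.053, 1.613, -0, 1.476, -0.119], TCP at [0.276, -0.561, 0.231] pointing down, gripper open.
Joint ranges: [-3.01, 3.01], [-1.01, 2.22], [0.06, 2.58], [-1.02, 4.17], [0.09, 2.62], [-3.14, 3.14]. Speed limits (rad/s): [2.57, 2.57, 3.14, 3.14, 3.14, 3.14].

### API

Orientations are given as a unit quaternion [w, x, y, z].
In Python, from plant import manip gives the robot as it stands. The module is installed in compiled form; this text tells all that it offers.
- The arm moves only by the tool move_arm, never from a script. Its argument "rows" is a list of rows, each an object of numbers: "tx", "ty", "tz": the shift along the tool's x, y, z in m; "ax", "ay", "az": the turn, a rotation vector about the tool's x, y, z in degrees; "jaw": the closure in counts, from 0 (fully open) to 255 (shut). In form: [{"tx": .., "ty": .., "tz": .., "ax": .., "ay": .., "az": .., "jaw": ..}, ...]. A call has 1 to 12 rows; each row shifts and turns the pose as measured when the row begins, along the tool's axes as they then stand; what a row does not reach is not made up. A row lasts 1/10 s, in which the tool goes at most 50 mm and 8.59 degrees, less where a joint would pass 70% of its speed; a pose out of reach is approached as far as the arm can. A call with a gripper value outside its range is refused whole. The fingers move at their own pace and stop on an object; the grip force is fixed at half the most. Time passes only in rows, so rows that do not move let the fingers close. It gives the time, the measured TCP pose, the force and the opening at its end, in the units of the state.
- manip.state(): the state, without advancing time (a new reading comes with each control period).
- manip.grab_frame(name): name is "side" or "top" or "wrist"; returns a dict with "color" (420x560x3 uint8, red, green, blue), "intrinsics" (3x3 intrinsics, pixels), "R" (3x3) and "t" (3): a world point X has camera coordinates R X + t. Camera axes: x right, y down, z forward; pixel columns grow to the right and rows downward; lengths in m; the calibration is good to about 2 mm. A picture is of the moment at which its call begins. There is no depth.
- manip.job_done(): hands the job in, once; it reports no verdict.
The state is a dict: "time": time; "joint_pos": joint angles; "joint_vel": joint speeds; "joint_efforts": joint torques, N m; "tool_pos": TCP position; "tool_rot": TCP orientation; "contact_force": force on the tool from outside, world axes, zero at the start; "ft_torque": the same for the moment, N m; "gripper_width": opening from 0.0 (shut) to 1.0 (fully open).
Only numpy, scipy, OpenCV 4.12 (cv2) and the standard library are available. Lean on these libraries where they do the work, as an engineer would, in place of code of your own. Each camera call takes 0.05 s, during which the arm holds its last target.

### The job

I need the lid of the screened test box held up so that I can clip on its stay. Unlock it first: press the wing knob fully down and, keeping it pressed, turn it anticlockwise (seen from above) as far as it goes, then let go of it. Then take the lid by its bar handle, swing it up to its balance point, where it stands upright and falls neither way, never letting it drop over the back, and finish while still gripping the bar and holding the lid still there; leave the other things on the bench where they are.

Things in the scene. Friction and masses are not known exactly. Their poses are not given: they have to be found in the camera images.
- testbox: the screened test box, grey metal, 280 x 120 x 90 mm (x, y, z), fixed to the bench at a varying yaw. Origin: centre of its underside; z up, x along its long side, away from the robot at yaw 0. Its near end (own x -140 to -55 mm) is a closed deck 90 mm high with the wing knob; the rest is under the lid
- box_hinge (a point): point on the lid's hinge axis at 40, 58, 97 mm in the box's frame, across from the middle of the bar handle; axes as the box's. The hinge runs level along the box's x, on its +y long side. With the lid upright the bar is straight above this point, 267 mm above the bench
- lid_bar (a point): middle of the lid's handle: a round steel bar, 12 mm diameter, 100 mm long, parallel to the hinge, 170 mm from it in the lid's plane, on two arms 90 mm apart; an open window 80 x 45 mm lies between bar and lid edge. Shut, it is at 40, -112, 97 mm in the box's frame (point axes then the box's; it turns with the lid). Being round, it pivots between closed fingers
- lid (a joint): lid angle, rad: 0 shut (level), 1.57 upright, 2.3 fallen open to its stop on the +y side. Plate 193 x 113 x 10 mm, about 0.45 kg with the bar (varies). The hinge has almost no friction and the centre of mass lies in the plane of hinge and bar: it balances at 1.57. Locked, it lifts only about 0.05 rad
- knob_grip (a point): centre of the grip of the wing knob that locks the lid: an upright black wing 44 mm long (point x), 14 mm thick (y), 28 mm high, on a thin stem. At -100, -20, 146 mm in the box's frame when up; 18 mm free under the wing down to the steel tongue that points over the lid when locked. It turns and sinks with the knob; locked, its x is the box's x
- knob_press (a joint): how far the wing knob is pressed down, m: 0 up, 0.006 fully down; a spring, 4 N at the start and 10 N fully down. It can be turned out of its locked place only while pressed more than about 0.0035; past some 0.5 rad it may come up again, and it rises by itself when let go
- knob_turn (a joint): turn of the wing knob, rad: 0 locked (a pin in a slot), grows anticlockwise seen from above to its stop at 1.3; the lid is free beyond about 1.0. It stays where it is left. Unpressed, its slot resists several N m; forcing it through does not count
- bottle: bystander: brown bottle, 52 mm diameter, 130 mm high, origin at its underside
- parts_tray: bystander: grey tray with four compartments, 120 x 90 x 35 mm, origin at its underside
- screwdriver: bystander: screwdriver lying on the bench
- heatsink: bystander: finned aluminium heat sink, 60 x 50 x 30 mm, origin at its underside
- reel: bystander: empty white plastic reel lying flat, 70 mm diameter, 40 mm high, origin at its underside
- project_case: bystander: black plastic case 100 x 65 x 40 mm, origin at its underside
- mug: bystander: white mug, 80 mm diameter, 95 mm high, origin at its underside

How it is judged:
By the outcome, as a careful person would: the job done as asked, in the order asked, and still so for the second after the job is handed in, while the arm keeps its last pose, push and grip.
It also fails if it takes over 54 s, if anything falls off the work surface, if the arm or the gripper's body presses on something with over 40 N, if the wrist force passes 120 N, or if a joint passes its speed limit or range.

## Working session

There is one attempt and no reset: what is moved stays moved. The work goes in short steps, Python scripts to look and compute and a tool call to move; the robot and the scene stay as the last step left them, time stands still between calls to the robot, and variables do not carry over. Pictures are saved under pics/ and viewed, and the job is handed in when it is done.

Besides the shell and the picture viewer there is one more tool, called after ">>>" as name(argument=value, ...), one argument or row to a line, values as JSON. move_arm: Moves the arm, as the interface text tells. Its arguments: {"type":"object","properties":{"rows":{"type":"array"}},"required":["rows"]}

```bash
mkdir -p pics; cat > h.py <<'E'
import numpy as np, cv2
from plant import manip
def grab(n,f):
    d=manip.grab_frame(n); cv2.imwrite('pics/'+f+'.png',cv2.cvtColor(d['color'],cv2.COLOR_RGB2BGR)); np.savez('pics/'+f+'.npz',K=d['intrinsics'],R=d['R'],t=d['t']); return d
def ld(f):
    z=np.load('pics/'+f+'.npz'); return z['K'],z['R'],z['t']
def ray(f,u,v):
    K,R,t=ld(f); c=-R.T@t; d=R.T@np.linalg.solve(K,[u,v,1]); return c,d
def atz(f,u,v,z):
    c,d=ray(f,u,v); return c+d*(z-c[2])/d[2]
def proj(f,X):
    K,R,t=ld(f); p=(K@(R@np.atleast_2d(X).T+t[:,None])).T; return p[:,:2]/p[:,2:]
def crop(f,u0,v0,u1,v1,s,out):
    im=cv2.imread('pics/'+f+'.png')[v0:v1,u0:u1]; cv2.imwrite('pics/'+out+'.png',cv2.resize(im,None,fx=s,fy=s,interpolation=cv2.INTER_CUBIC))
E
python3 - <<'E'
from h import *
for n in ['side','top','wrist']:
    grab(n,n+'0'); K,R,t=ld(n+'0'); print(n,K[0,0],-R.T@t,R[2])
print(manip.state())
E
```

```text
side 427.6630094970917 [0.44391622 0.90965088 0.87428596] [ 0.11879463 -0.74655552 -0.65463172]
top 442.91919244830683 [0.36834553 0.01969982 1.46721838] [ 0.17477687 -0.01873188 -0.98442987]
wrist 361.44699226448796 [ 0.34091676 -0.52763696  0.37260656] [-0.25308604 -0.12297457 -0.95959612]
{'time': 0.15, 'joint_pos': array([-1.23199027e+00,  5.32542690e-02,  1.61395367e+00, -1.54635736e-05,
        1.47601831e+00, -1.19013058e-01]), 'joint_vel': array([-0.00055052, -0.00012717, -0.0027378 ,  0.00019056, -0.0001385 ,
       -0.00030813]), 'joint_efforts': array([ 1.47375107e-03, -3.94241595e+01, -3.70721984e+01, -1.15268742e-05,
        4.69823790e-03,  5.83268303e-06]), 'tool_pos': array([ 0.27607359, -0.56018475,  0.23032992]), 'tool_rot': array([-8.11023369e-04,  9.73913920e-01,  2.26916304e-01, -9.72323775e-05]), 'contact_force': array([-0.5651892 ,  0.11539258, -0.33512713]), 'ft_torque': array([0.05933474, 0.01284191, 0.02609502]), 'gripper_width': 1.0024332628045323}
```

View pics/top0.png

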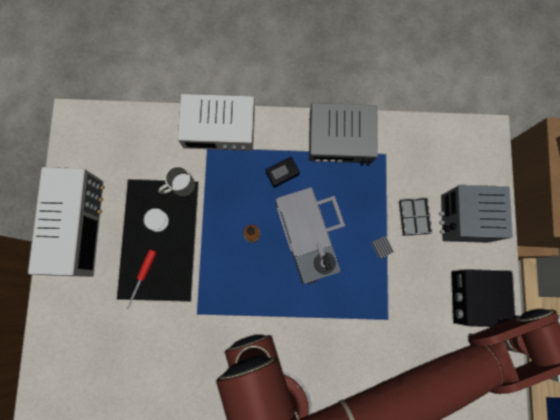

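View pics/side0.png

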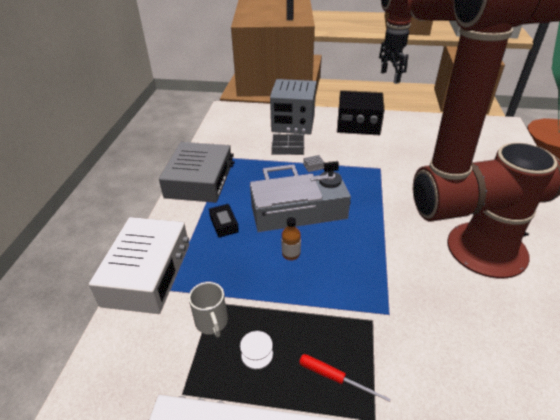

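```bash
python3 - <<'E'
from h import *
crop('top0',260,170,360,295,6,'top0c'); crop('side0',235,150,365,240,6,'side0c')
E
```

```text
(no output)
```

View pics/top0c.png

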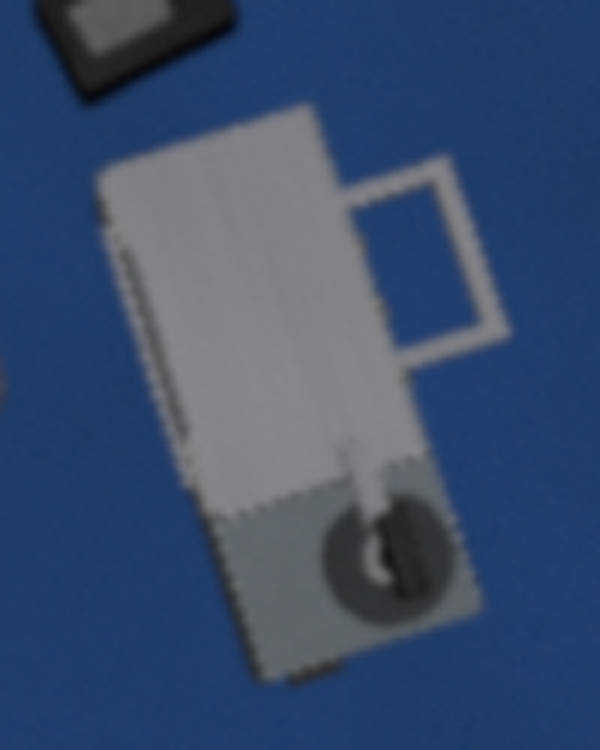

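View pics/side0c.png

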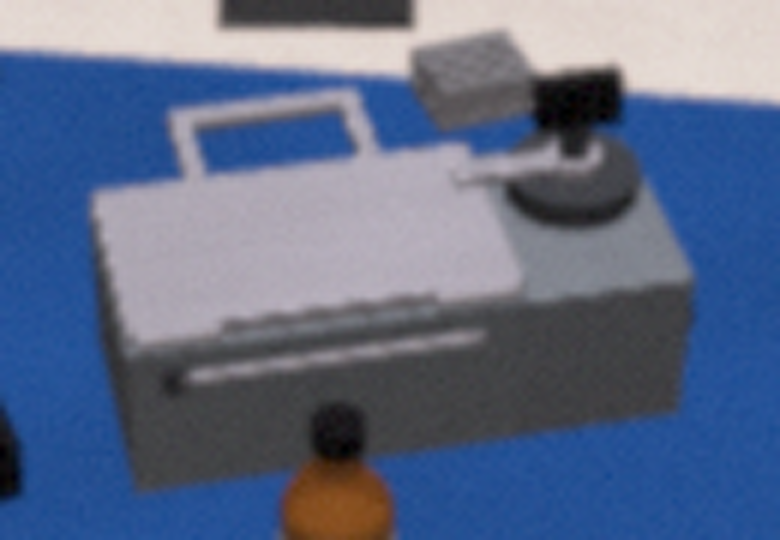

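```bash
cat > fit.py <<'E'
from h import *
from scipy.optimize import least_squares
T=[((482,605),(-140,-60,90)),((258,682),(-140,60,90)),((469,248),(40,-112,97)),((408,552),(-100,-20,160))]
S=[((680,410),(-140,60,0)),((692,280),(-140,60,90)),((135,490),(140,60,0)),((265,105),(40,-112,97)),((580,97),(-100,-20,146))]
def w(p,X):
    X=np.array(X)/1000; c,s=np.cos(p[2]),np.sin(p[2]); return np.array([p[0]+c*X[0]-s*X[1],p[1]+s*X[0]+c*X[1],X[2]])
def res(p):
    r=[]
    for (u,v),X in T: r.append(proj('top0',w(p,X))[0]-[260+u/6,170+v/6])
    for (u,v),X in S: r.append(proj('side0',w(p,X))[0]-[235+u/6,150+v/6])
    return np.array(r).ravel()
if __name__=='__main__':
    r=least_squares(res,[.55,0,.3],loss='soft_l1'); p=r.x
    print(p,np.degrees(p[2])); print(res(p).reshape(-1,2).round(2)); np.save('box.npy',p)
    for n,X in dict(knob=(-100,-20,146),bar=(40,-112,97),hinge=(40,58,97)).items(): print(n,w(p,X))
    for n,(u,v) in dict(heat=(383,247),bottle=(252,233),case=(283,172),reel=(156,220),tray=(415,217),mug=(180,182)).items(): print(n,atz('top0',u,v,.04))
E
python3 fit.py
```

```text
[ 0.53781028 -0.08915421  0.33126014] 18.979807663567815
[[-0.07  0.53]
 [ 0.37 -0.59]
 [-0.18 -0.05]
 [-1.26 -0.53]
 [ 0.02  0.25]
 [ 0.86 -1.1 ]
 [-0.04 -0.3 ]
 [ 0.14  0.02]
 [-0.14 -0.33]]
knob [ 0.44975165 -0.14059036  0.146     ]
bar [ 0.61206192 -0.18205574  0.097     ]
hinge [ 0.55677198 -0.02129808  0.097     ]
heat [ 0.50943076 -0.33763131  0.04      ]
bottle [0.54165315 0.08825246 0.04      ]
case [ 0.74871165 -0.00630912  0.04      ]
reel [0.5741441  0.40016702 0.04      ]
tray [ 0.61146631 -0.44449969  0.04      ]
mug [0.70290156 0.33160733 0.04      ]
```

View pics/wrist0.png

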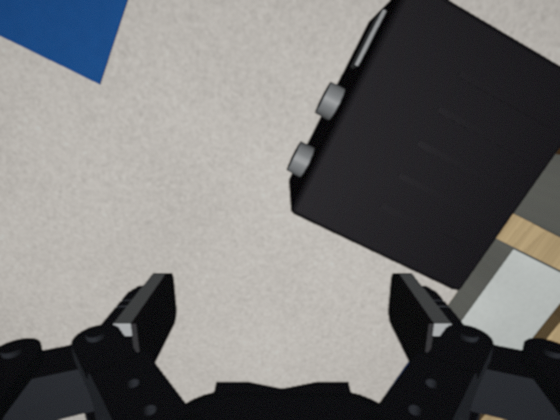

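```bash
cat >> h.py <<'E'
from scipy.spatial.transform import Rotation as Ro
def cur():
    s=manip.state(); w,x,y,z=s['tool_rot']; return s,np.array(s['tool_pos']),Ro.from_quat([x,y,z,w])
def down(yawdeg):
    a=np.radians(yawdeg); return Ro.from_matrix(np.array([[np.cos(a),np.sin(a),0],[np.sin(a),-np.cos(a),0],[0,0,-1]]))
def plan(pos,yaw):
    s,p,R=cur(); D=down(yaw); rv=np.degrees((R.inv()*D).as_rotvec()); d=np.array(pos)-p
    x=R.as_matrix()[:,0]; print('pos',p.round(4),'yaw',np.degrees(np.arctan2(x[1],x[0])).round(2),'t',round(s['time'],2),'F',s['contact_force'].round(1),'w',round(s['gripper_width'],3))
    print('rot first (tool deg)',rv.round(2),'| shift now',R.inv().apply(d).round(4),'| shift after rot',D.inv().apply(d).round(4))
E
python3 -c "
from h import *
plan([.4498,-.1406,.230],19)"
```

```text
pos [ 0.2761 -0.5602  0.2303] yaw 26.23 t 0.15 F [-0.6  0.1 -0.3] w 1.002
rot first (tool deg) [-0.09 -0.    7.23] | shift now [ 0.3413 -0.2996  0.0009] | shift after rot [ 3.009e-01 -3.402e-01  3.000e-04]
```

>>> move_arm(
  rows=[
    {"tx": 0,"ty": 0,"tz": 0,"ax": 0,"ay": 0,"az": 7.2,"jaw": 0},
    {"tx": 0.027,"ty": -0.031,"tz": 0,"ax": 0,"ay": 0,"az": 0,"jaw": 0},
    {"tx": 0.027,"ty": -0.031,"tz": 0,"ax": 0,"ay": 0,"az": 0,"jaw": 0},
    {"tx": 0.027,"ty": -0.031,"tz": 0,"ax": 0,"ay": 0,"az": 0,"jaw": 0},
    {"tx": 0.027,"ty": -0.031,"tz": 0,"ax": 0,"ay": 0,"az": 0,"jaw": 0},
    {"tx": 0.027,"ty": -0.031,"tz": 0,"ax": 0,"ay": 0,"az": 0,"jaw": 0},
    {"tx": 0.027,"ty": -0.031,"tz": 0,"ax": 0,"ay": 0,"az": 0,"jaw": 0},
    {"tx": 0.027,"ty": -0.031,"tz": 0,"ax": 0,"ay": 0,"az": 0,"jaw": 0},
    {"tx": 0.027,"ty": -0.031,"tz": 0,"ax": 0,"ay": 0,"az": 0,"jaw": 0},
    {"tx": 0.027,"ty": -0.031,"tz": 0,"ax": 0,"ay": 0,"az": 0,"jaw": 0},
  ],
)

```text
time: 1.15
tool_pos: [0.4184, -0.2084, 0.2265]
tool_rot: [-0.003, 0.988, 0.158, -0.001]
contact_force: [0.5, -0.2, -0.1]
gripper_width: 1.002
```

```bash
python3 -c "
from h import *
plan([.4498,-.1406,.230],19)"
```

```text
pos [ 0.4184 -0.2084  0.2265] yaw 18.13 t 1.15 F [ 0.5 -0.2 -0.1] w 1.002
rot first (tool deg) [-0.41  0.05 -0.88] | shift now [ 0.051  -0.0547 -0.0031] | shift after rot [ 0.0518 -0.0538 -0.0035]
```

>>> move_arm(
  rows=[
    {"tx": 0.026,"ty": -0.027,"tz": -0.002,"ax": -0.4,"ay": 0,"az": -0.9,"jaw": 0},
    {"tx": 0.026,"ty": -0.027,"tz": -0.002,"ax": 0,"ay": 0,"az": 0,"jaw": 0},
    {"tx": 0,"ty": 0,"tz": 0,"ax": 0,"ay": 0,"az": 0,"jaw": 0},
  ],
)

```text
time: 1.45
tool_pos: [0.4516, -0.1335, 0.23]
tool_rot: [-0.001, 0.986, 0.168, -0.0]
contact_force: [-0.4, -0.7, 0.2]
gripper_width: 0.998
```

```bash
python3 -c "
from h import *
plan([.4498,-.1406,.230],19)
grab('wrist','w1'); grab('top','t1')
for X in [(-100,-20,160),(-78,-20,160),(-122,-20,160),(-100,-13,160),(-100,-27,160)]:
    from fit import w
    p=np.load('box.npy'); print(X,proj('w1',w(p,X)))
K,R,t=ld('w1'); print(-R.T@t)
"
```

```text
pos [ 0.4516 -0.1335  0.23  ] yaw 19.39 t 1.45 F [-0.4 -0.7  0.2] w 0.998
rot first (tool deg) [-0.08  0.01  0.39] | shift now [-0.0041  0.0061  0.    ] | shift after rot [-0.004   0.0061  0.    ]
(-100, -20, 160) [[292.96028467 234.23265557]]
(-78, -20, 160) [[293.57560401 200.04936368]]
(-122, -20, 160) [[292.37789395 266.58663966]]
(-100, -13, 160) [[281.73653232 234.13869879]]
(-100, -27, 160) [[304.18339569 234.32660698]]
[ 0.51979853 -0.1088645   0.37244928]
```

View pics/w1.png

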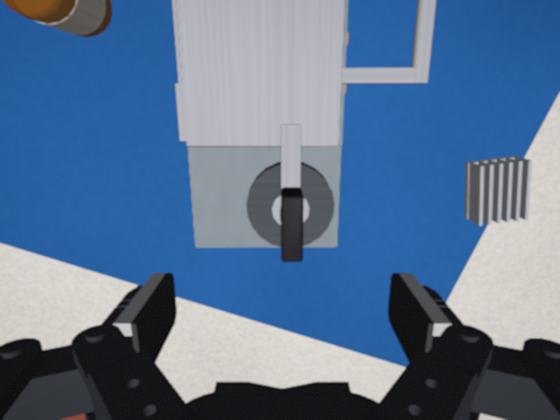

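```bash
python3 -c "
from h import *
crop('w1',230,140,350,290,5,'w1c')"
```

```text
(no output)
```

View pics/w1c.png

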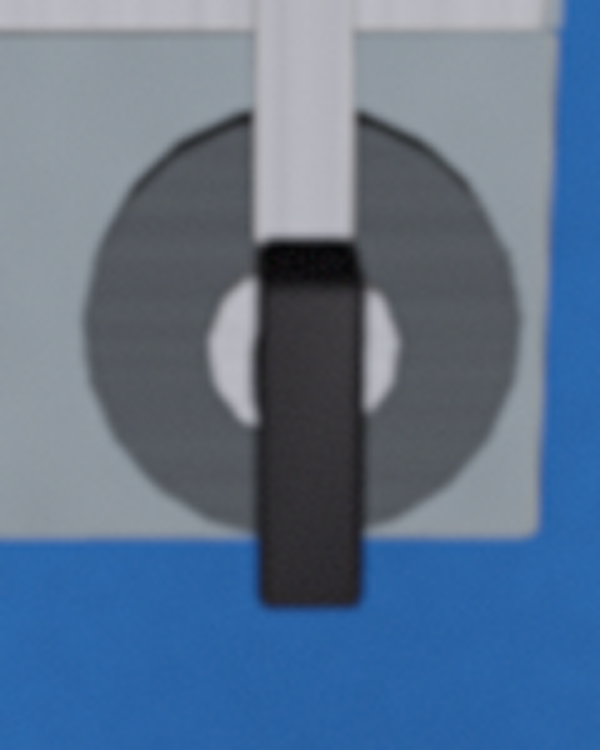

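```bash
python3 -c "
from h import *
from fit import *
p=np.load('box.npy')
for X,m in [((-140,-60,90),(338,247.6)),((-140,60,90),(195,248)),((-100,-20,160),(292.3,229)),((-78,-20,160),(292.3,197)),((-122,-20,160),(292.3,261.2))]:
    q=atz('w1',*m,X[2]/1000); e=q-w(p,X); c,s=np.cos(p[2]),np.sin(p[2]); print(X,proj('w1',w(p,X))[0],m,'err in box axes',(c*e[0]+s*e[1]).round(4),(-s*e[0]+c*e[1]).round(4))
"
```

```text
(-140, -60, 90) [337.40635908 251.16844449] (338, 247.6) err in box axes 0.0032 -0.0003
(-140, 60, 90) [194.65088101 249.97942352] (195, 248) err in box axes 0.0018 -0.0004
(-100, -20, 160) [292.96028467 234.23265557] (292.3, 229) err in box axes 0.0034 0.0005
(-78, -20, 160) [293.57560401 200.04936368] (292.3, 197) err in box axes 0.0019 0.0008
(-122, -20, 160) [292.37789395 266.58663966] (292.3, 261.2) err in box axes 0.0037 0.0001
```

```bash
python3 -c "
from h import *
from fit import w
plan(w(np.load('box.npy'),(-98,-20,127)),19.3)"
```

```text
pos [ 0.4506 -0.1362  0.2297] yaw 19.2 t 1.55 F [ 0.1 -0.1  0.8] w 1.004
rot first (tool deg) [-0.03  0.09 -0.1 ] | shift now [-1.000e-04  3.900e-03  1.027e-01] | shift after rot [-0.0003  0.0039  0.1027]
```

>>> move_arm(
  rows=[
    {"tx": 0,"ty": 0.004,"tz": 0.025,"ax": 0,"ay": 0,"az": 0,"jaw": 0},
    {"tx": 0,"ty": 0,"tz": 0.025,"ax": 0,"ay": 0,"az": 0,"jaw": 0},
    {"tx": 0,"ty": 0,"tz": 0.015,"ax": 0,"ay": 0,"az": 0,"jaw": 0},
    {"tx": 0,"ty": 0,"tz": 0,"ax": 0,"ay": 0,"az": 0,"jaw": 0},
  ],
)

```text
time: 1.95
tool_pos: [0.4507, -0.1448, 0.1631]
tool_rot: [0.001, 0.986, 0.164, -0.001]
contact_force: [-1.0, -0.5, 0.0]
gripper_width: 1.001
```

```bash
python3 -c "
from h import *
from fit import w
plan(w(np.load('box.npy'),(-98,-20,127)),19.3)"
```

```text
pos [ 0.4507 -0.1448  0.1631] yaw 18.86 t 1.95 F [-1.  -0.5  0. ] w 1.001
rot first (tool deg) [ 0.12  0.11 -0.44] | shift now [ 0.0025 -0.0044  0.0361] | shift after rot [ 0.0025 -0.0043  0.0361]
```

>>> move_arm(
  rows=[
    {"tx": 0.002,"ty": -0.004,"tz": 0.018,"ax": 0,"ay": 0,"az": -0.4,"jaw": 0},
    {"tx": 0,"ty": 0,"tz": 0.015,"ax": 0,"ay": 0,"az": 0,"jaw": 0},
    {"tx": 0,"ty": 0,"tz": 0,"ax": 0,"ay": 0,"az": 0,"jaw": 0},
    {"tx": 0,"ty": 0,"tz": 0,"ax": 0,"ay": 0,"az": 0,"jaw": 0},
    {"tx": 0,"ty": 0,"tz": 0,"ax": 0,"ay": 0,"az": 0,"jaw": 0},
  ],
)

```text
time: 2.45
tool_pos: [0.4516, -0.145, 0.1319]
tool_rot: [0.003, 0.986, 0.164, 0.0]
contact_force: [0.4, -0.3, -0.3]
gripper_width: 1.002
```

```bash
python3 -c "
from h import *
from fit import w
plan(w(np.load('box.npy'),(-98,-20,127)),19.3)"
```

```text
pos [ 0.4516 -0.145   0.1319] yaw 18.91 t 2.45 F [ 0.4 -0.3 -0.3] w 1.002
rot first (tool deg) [ 0.31  0.01 -0.39] | shift now [ 0.0017 -0.0048  0.0049] | shift after rot [ 0.0017 -0.0047  0.0049]
```

>>> move_arm(
  rows=[
    {"tx": 0.002,"ty": -0.005,"tz": 0.004,"ax": 0.3,"ay": 0,"az": -0.4,"jaw": 0},
    {"tx": 0,"ty": 0,"tz": 0,"ax": 0,"ay": 0,"az": 0,"jaw": 0},
  ],
)

```text
time: 2.65
tool_pos: [0.4528, -0.1399, 0.1294]
tool_rot: [0.001, 0.986, 0.168, 0.001]
contact_force: [0.4, 0.6, -0.6]
gripper_width: 1.002
```

```bash
python3 -c "
from h import *
from fit import w
plan(w(np.load('box.npy'),(-98,-20,127)),19.3)
grab('wrist','w2')
plan(w(np.load('box.npy'),(-98,-20,127)),19.3)"
```

```text
pos [ 0.4528 -0.1399  0.1294] yaw 19.32 t 2.65 F [ 0.4  0.6 -0.6] w 1.002
rot first (tool deg) [ 0.1  -0.11  0.02] | shift now [-0.0011 -0.0003  0.0024] | shift after rot [-0.0011 -0.0003  0.0024]
pos [ 0.4531 -0.1402  0.1299] yaw 19.31 t 2.7 F [-0.4  0.5 -0.7] w 1.002
rot first (tool deg) [ 0.15 -0.14  0.01] | shift now [-0.0013 -0.0007  0.0029] | shift after rot [-0.0013 -0.0007  0.0029]
```

View pics/w2.png

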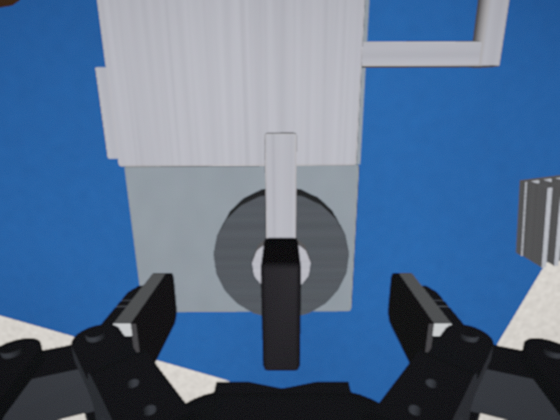

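>>> move_arm(
  rows=[
    {"tx": -0.001,"ty": 0,"tz": 0.002,"ax": 0,"ay": 0,"az": 0,"jaw": 255},
    {"tx": 0,"ty": 0,"tz": 0,"ax": 0,"ay": 0,"az": 0,"jaw": 255},
    {"tx": 0,"ty": 0,"tz": 0,"ax": 0,"ay": 0,"az": 0,"jaw": 255},
    {"tx": 0,"ty": 0,"tz": 0,"ax": 0,"ay": 0,"az": 0,"jaw": 255},
    {"tx": 0,"ty": 0,"tz": 0,"ax": 0,"ay": 0,"az": 0,"jaw": 255},
    {"tx": 0,"ty": 0,"tz": 0,"ax": 0,"ay": 0,"az": 0,"jaw": 255},
  ],
)

```text
time: 3.3
tool_pos: [0.4523, -0.1397, 0.1287]
tool_rot: [0.0, 0.986, 0.168, 0.002]
contact_force: [-1.1, -0.1, 2.0]
gripper_width: 0.154
```

```bash
python3 -c "
from h import *
from fit import w
plan(w(np.load('box.npy'),(-98,-20,127)),19.3)"
```

```text
pos [ 0.4523 -0.1397  0.1287] yaw 19.36 t 3.3 F [-1.1 -0.1  2. ] w 0.154
rot first (tool deg) [ 0.08 -0.18  0.06] | shift now [-0.0007 -0.      0.0017] | shift after rot [-0.0007 -0.      0.0017]
```

>>> move_arm(
  rows=[
    {"tx": 0,"ty": 0,"tz": 0.004,"ax": 0,"ay": 0,"az": 0,"jaw": 255},
    {"tx": 0,"ty": 0,"tz": 0.004,"ax": 0,"ay": 0,"az": 0,"jaw": 255},
    {"tx": 0,"ty": 0,"tz": 0.003,"ax": 0,"ay": 0,"az": 0,"jaw": 255},
  ],
)

```text
time: 3.6
tool_pos: [0.4528, -0.1399, 0.1224]
tool_rot: [0.0, 0.986, 0.168, 0.001]
contact_force: [-11.0, 6.2, 26.9]
gripper_width: 0.15
```

>>> move_arm(
  rows=[
    {"tx": 0,"ty": 0,"tz": 0.002,"ax": 0,"ay": 0,"az": -3,"jaw": 255},
    {"tx": 0,"ty": 0,"tz": 0.002,"ax": 0,"ay": 0,"az": -5,"jaw": 255},
    {"tx": 0,"ty": 0,"tz": 0.002,"ax": 0,"ay": 0,"az": -6,"jaw": 255},
  ],
)

```text
time: 3.9
tool_pos: [0.4526, -0.1397, 0.1226]
tool_rot: [-0.001, 0.957, 0.291, -0.001]
contact_force: [-7.0, 4.5, 14.9]
gripper_width: 0.146
```

```bash
python3 -c "
from h import *
from fit import w
plan(w(np.load('box.npy'),(-98,-20,121)),19.3)
print(manip.state()['ft_torque'])"
```

```text
pos [ 0.4526 -0.1397  0.1226] yaw 33.88 t 3.9 F [-7.   4.5 14.9] w 0.146
rot first (tool deg) [-0.12  0.06 14.58] | shift now [-0.001  -0.0003  0.0016] | shift after rot [-0.001  -0.0001  0.0016]
[ 0.66638792  1.23041093 -0.04127476]
```

>>> move_arm(
  rows=[
    {"tx": 0,"ty": 0,"tz": 0.003,"ax": 0,"ay": 0,"az": -7,"jaw": 255},
    {"tx": 0,"ty": 0,"tz": 0.003,"ax": 0,"ay": 0,"az": -7,"jaw": 255},
    {"tx": 0,"ty": 0,"tz": 0.003,"ax": 0,"ay": 0,"az": -7,"jaw": 255},
    {"tx": 0,"ty": 0,"tz": 0.003,"ax": 0,"ay": 0,"az": -7,"jaw": 255},
    {"tx": 0,"ty": 0,"tz": 0.003,"ax": 0,"ay": 0,"az": -7,"jaw": 255},
    {"tx": 0,"ty": 0,"tz": 0.003,"ax": 0,"ay": 0,"az": -7,"jaw": 255},
    {"tx": 0,"ty": 0,"tz": 0.003,"ax": 0,"ay": 0,"az": -7,"jaw": 255},
  ],
)

```text
time: 4.6
tool_pos: [0.4523, -0.1393, 0.1225]
tool_rot: [-0.006, 0.737, 0.675, -0.003]
contact_force: [-10.2, 5.1, 18.3]
gripper_width: 0.148
```

```bash
python3 -c "
from h import *
from fit import w
plan(w(np.load('box.npy'),(-98,-20,121)),19.3)
print(manip.state()['ft_torque'])"
```

```text
pos [ 0.4523 -0.1393  0.1225] yaw 84.97 t 4.6 F [-10.2   5.1  18.3] w 0.148
rot first (tool deg) [-0.8   0.22 65.67] | shift now [-0.0007 -0.0006  0.0015] | shift after rot [-0.0009  0.0004  0.0015]
[ 0.86017425  1.70698945 -0.02802722]
```

>>> move_arm(
  rows=[
    {"tx": 0,"ty": 0,"tz": 0.003,"ax": -0.5,"ay": 0,"az": -5,"jaw": 255},
    {"tx": 0,"ty": 0,"tz": 0.003,"ax": 0,"ay": 0,"az": -4,"jaw": 255},
    {"tx": 0,"ty": 0,"tz": 0.003,"ax": 0,"ay": 0,"az": -3,"jaw": 255},
    {"tx": 0,"ty": 0,"tz": 0.003,"ax": 0,"ay": 0,"az": -2,"jaw": 255},
  ],
)

```text
time: 5.0
tool_pos: [0.452, -0.1392, 0.1225]
tool_rot: [-0.006, 0.647, 0.762, -0.0]
contact_force: [-10.3, 4.7, 19.1]
gripper_width: 0.152
```

```bash
python3 -c "
from h import *
from fit import w
plan(w(np.load('box.npy'),(-98,-20,121)),19.3)
print(manip.state()['ft_torque'])"
```

```text
pos [ 0.452  -0.1392  0.1225] yaw 99.29 t 5.0 F [-10.3   4.7  19.1] w 0.152
rot first (tool deg) [-0.75 -0.1  79.99] | shift now [-0.0007 -0.0005  0.0015] | shift after rot [-0.0006  0.0006  0.0015]
[ 0.78596034  1.73822002 -1.75920139]
```

>>> move_arm(
  rows=[
    {"tx": 0,"ty": 0,"tz": 0,"ax": 0,"ay": 0,"az": 0,"jaw": 255},
    {"tx": 0,"ty": 0,"tz": 0,"ax": 0,"ay": 0,"az": 0,"jaw": 0},
    {"tx": 0,"ty": 0,"tz": 0,"ax": 0,"ay": 0,"az": 0,"jaw": 0},
    {"tx": 0,"ty": 0,"tz": 0,"ax": 0,"ay": 0,"az": 0,"jaw": 0},
    {"tx": 0,"ty": 0,"tz": 0,"ax": 0,"ay": 0,"az": 0,"jaw": 0},
    {"tx": 0,"ty": 0,"tz": 0,"ax": 0,"ay": 0,"az": 0,"jaw": 0},
    {"tx": 0,"ty": 0,"tz": -0.02,"ax": 0,"ay": 0,"az": 0,"jaw": 0},
    {"tx": 0,"ty": 0,"tz": -0.03,"ax": 0,"ay": 0,"az": 0,"jaw": 0},
    {"tx": 0,"ty": 0,"tz": -0.03,"ax": 0,"ay": 0,"az": 0,"jaw": 0},
    {"tx": 0,"ty": 0,"tz": -0.02,"ax": 0,"ay": 0,"az": 0,"jaw": 0},
  ],
)

```text
time: 6.0
tool_pos: [0.45, -0.139, 0.22]
tool_rot: [-0.012, 0.649, 0.761, -0.002]
contact_force: [0.3, 0.1, -0.0]
gripper_width: 0.996
```

```bash
python3 -c "
from h import *
from fit import w
grab('wrist','w3')
p=np.load('box.npy')
plan(w(p,(41,-112,200)),19.3)
a=1.3;
for s in(22,-22): print(proj('w3',w(p,(-98+s*np.cos(a),-20+s*np.sin(a),160))))
"
```

```text
pos [ 0.4515 -0.1397  0.2235] yaw 99.04 t 6.05 F [1.3 0.9 3.2] w 0.997
rot first (tool deg) [-1.130e+00 -5.000e-02  7.974e+01] | shift now [-0.0672  0.1532  0.0206] | shift after rot [0.1385 0.0931 0.0235]
[[288.7363663  201.37247885]]
[[281.29199689 270.90146378]]
```

View pics/w3.png

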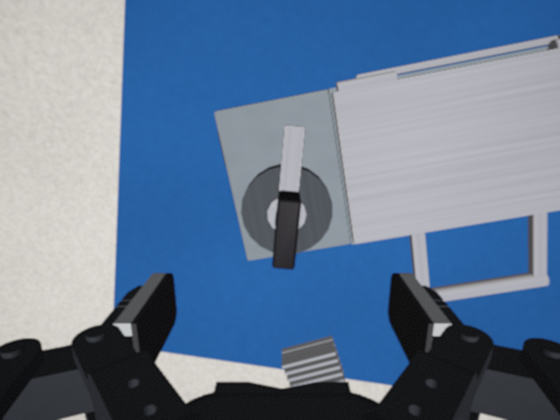

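>>> move_arm(
  rows=[
    {"tx": 0,"ty": 0,"tz": 0,"ax": -1.1,"ay": 0,"az": 8,"jaw": 130},
    {"tx": 0,"ty": 0,"tz": 0,"ax": 0,"ay": 0,"az": 8,"jaw": 130},
    {"tx": 0,"ty": 0,"tz": 0,"ax": 0,"ay": 0,"az": 8,"jaw": 130},
    {"tx": 0,"ty": 0,"tz": 0,"ax": 0,"ay": 0,"az": 8,"jaw": 130},
    {"tx": 0,"ty": 0,"tz": 0,"ax": 0,"ay": 0,"az": 8,"jaw": 130},
    {"tx": 0,"ty": 0,"tz": 0,"ax": 0,"ay": 0,"az": 8,"jaw": 130},
    {"tx": 0,"ty": 0,"tz": 0,"ax": 0,"ay": 0,"az": 8,"jaw": 130},
    {"tx": 0,"ty": 0,"tz": 0,"ax": 0,"ay": 0,"az": 8,"jaw": 130},
    {"tx": 0,"ty": 0,"tz": 0,"ax": 0,"ay": 0,"az": 8,"jaw": 130},
    {"tx": 0,"ty": 0,"tz": 0,"ax": 0,"ay": 0,"az": 8,"jaw": 130},
  ],
)

```text
time: 7.05
tool_pos: [0.4503, -0.1388, 0.2153]
tool_rot: [-0.007, 0.99, 0.138, 0.001]
contact_force: [-0.0, 0.1, 0.1]
gripper_width: 0.489
```

```bash
python3 -c "
from h import *
from fit import w
p=np.load('box.npy')
plan(w(p,(41,-112,200)),19.3)
"
```

```text
pos [ 0.4503 -0.1388  0.2153] yaw 15.81 t 7.05 F [-0.   0.1  0.1] w 0.489
rot first (tool deg) [-0.75 -0.24 -3.49] | shift now [0.1448 0.0858 0.0147] | shift after rot [0.1394 0.0943 0.0153]
```

>>> move_arm(
  rows=[
    {"tx": 0.01,"ty": 0.006,"tz": -0.002,"ax": -0.7,"ay": -0.2,"az": -3.5,"jaw": 140},
    {"tx": 0.025,"ty": 0.018,"tz": 0,"ax": 0,"ay": 0,"az": 0,"jaw": 140},
    {"tx": 0.03,"ty": 0.02,"tz": 0,"ax": 0,"ay": 0,"az": 0,"jaw": 140},
    {"tx": 0.03,"ty": 0.02,"tz": 0,"ax": 0,"ay": 0,"az": 0,"jaw": 140},
    {"tx": 0.025,"ty": 0.018,"tz": 0,"ax": 0,"ay": 0,"az": 0,"jaw": 140},
    {"tx": 0.01,"ty": 0.006,"tz": 0,"ax": 0,"ay": 0,"az": 0,"jaw": 140},
    {"tx": 0,"ty": 0,"tz": 0,"ax": 0,"ay": 0,"az": 0,"jaw": 140},
  ],
)

```text
time: 7.75
tool_pos: [0.6053, -0.18, 0.207]
tool_rot: [-0.002, 0.986, 0.168, -0.003]
contact_force: [-0.2, 0.2, -1.4]
gripper_width: 0.45
```

```bash
python3 -c "
from h import *
from fit import w
p=np.load('box.npy')
plan(w(p,(41,-112,200)),19.3)
"
```

```text
pos [ 0.6053 -0.18    0.207 ] yaw 19.32 t 7.75 F [-0.2  0.2 -1.4] w 0.45
rot first (tool deg) [-0.32  0.32  0.02] | shift now [0.0068 0.0043 0.007 ] | shift after rot [0.0067 0.0042 0.007 ]
```

>>> move_arm(
  rows=[
    {"tx": 0.006,"ty": 0.004,"tz": 0.006,"ax": -0.3,"ay": 0.3,"az": 0,"jaw": 140},
    {"tx": 0,"ty": 0,"tz": 0,"ax": 0,"ay": 0,"az": 0,"jaw": 140},
    {"tx": 0,"ty": 0,"tz": 0,"ax": 0,"ay": 0,"az": 0,"jaw": 140},
  ],
)

```text
time: 8.05
tool_pos: [0.6107, -0.1811, 0.198]
tool_rot: [-0.001, 0.986, 0.168, -0.002]
contact_force: [-0.4, 0.6, 0.0]
gripper_width: 0.452
```

```bash
python3 -c "
from h import *
from fit import w
p=np.load('box.npy')
grab('wrist','w4')
plan(w(p,(41,-112,200)),19.3)
for X in [(40,-112,97),(90,-112,97),(-10,-112,97),(40,-118,97),(40,-106,97)]: print(proj('w4',w(p,X)))
"
```

```text
pos [ 0.6105 -0.1811  0.1978] yaw 19.32 t 8.1 F [-0.3  0.4 -0.3] w 0.453
rot first (tool deg) [-0.15  0.18  0.02] | shift now [ 0.0021  0.0014 -0.0022] | shift after rot [ 0.0021  0.0014 -0.0022]
[[285.2177784 212.0665572]]
[[285.95160147 139.67037165]]
[[284.56187152 276.77582909]]
[[293.76970086 212.13116688]]
[[276.666045   212.00194894]]
```

View pics/w4.png

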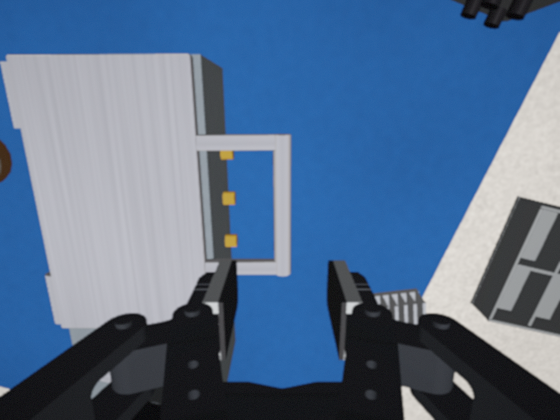

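>>> move_arm(
  rows=[
    {"tx": 0.002,"ty": 0,"tz": 0.015,"ax": 0,"ay": 0,"az": 0,"jaw": 140},
    {"tx": 0,"ty": 0,"tz": 0.025,"ax": 0,"ay": 0,"az": 0,"jaw": 140},
    {"tx": 0,"ty": 0,"tz": 0.025,"ax": 0,"ay": 0,"az": 0,"jaw": 140},
    {"tx": 0,"ty": 0,"tz": 0.01,"ax": 0,"ay": 0,"az": 0,"jaw": 140},
    {"tx": 0,"ty": 0,"tz": 0,"ax": 0,"ay": 0,"az": 0,"jaw": 140},
  ],
)

```text
time: 8.6
tool_pos: [0.6113, -0.1798, 0.1197]
tool_rot: [-0.0, 0.986, 0.168, -0.001]
contact_force: [-0.3, 0.4, 0.4]
gripper_width: 0.449
```

```bash
python3 -c "
from h import *
from fit import w
p=np.load('box.npy')
grab('wrist','w5')
plan(w(p,(41,-111,78)),19.3)
"
```

```text
pos [ 0.6116 -0.1799  0.1203] yaw 19.31 t 8.65 F [ 0.2  0.1 -0.2] w 0.449
rot first (tool deg) [-0.03  0.03  0.01] | shift now [0.0008 0.0012 0.0423] | shift after rot [0.0008 0.0012 0.0423]
```

View pics/w5.png

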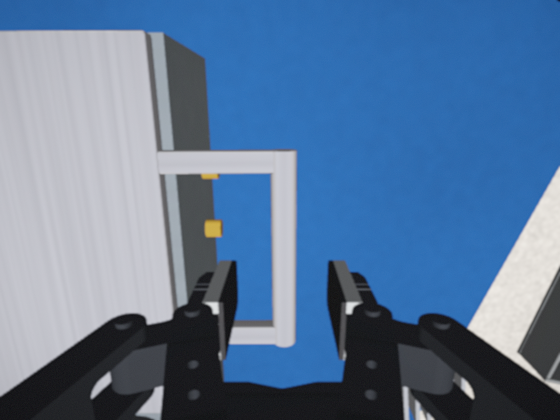

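>>> move_arm(
  rows=[
    {"tx": 0.001,"ty": 0.001,"tz": 0.018,"ax": 0,"ay": 0,"az": 0,"jaw": 140},
    {"tx": 0,"ty": 0,"tz": 0.015,"ax": 0,"ay": 0,"az": 0,"jaw": 140},
    {"tx": 0,"ty": 0,"tz": 0.003,"ax": 0,"ay": 0,"az": 0,"jaw": 140},
    {"tx": 0,"ty": 0,"tz": 0,"ax": 0,"ay": 0,"az": 0,"jaw": 140},
  ],
)

```text
time: 9.05
tool_pos: [0.6147, -0.1813, 0.0843]
tool_rot: [0.001, 0.986, 0.168, 0.002]
contact_force: [-0.1, 0.0, 0.8]
gripper_width: 0.452
```

```bash
python3 -c "
from h import *
from fit import w
p=np.load('box.npy')
grab('wrist','w6')
plan(w(p,(41,-111,78)),19.3)
"
```

```text
pos [ 0.6147 -0.1813  0.0844] yaw 19.31 t 9.1 F [ 0.1  0.4 -0.3] w 0.451
rot first (tool deg) [ 0.16 -0.18  0.01] | shift now [-0.0017 -0.0012  0.0064] | shift after rot [-0.0017 -0.0012  0.0064]
```

View pics/w6.png

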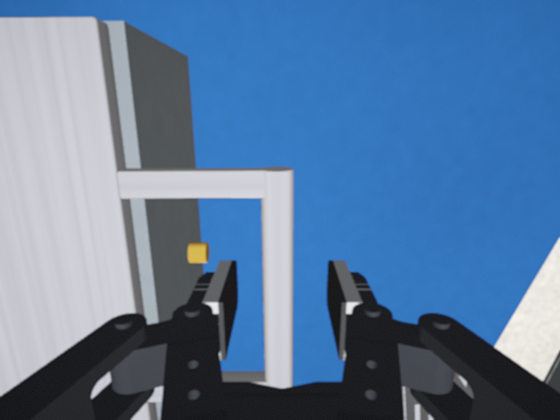

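>>> move_arm(
  rows=[
    {"tx": -0.001,"ty": -0.001,"tz": 0.005,"ax": 0,"ay": 0,"az": 0,"jaw": 140},
    {"tx": 0,"ty": 0,"tz": 0.001,"ax": 0,"ay": 0,"az": 0,"jaw": 255},
    {"tx": 0,"ty": 0,"tz": 0,"ax": 0,"ay": 0,"az": 0,"jaw": 255},
    {"tx": 0,"ty": 0,"tz": 0,"ax": 0,"ay": 0,"az": 0,"jaw": 255},
    {"tx": 0,"ty": 0,"tz": 0,"ax": 0,"ay": 0,"az": 0,"jaw": 255},
    {"tx": 0,"ty": 0,"tz": 0,"ax": 0,"ay": 0,"az": 0,"jaw": 255},
  ],
)

```text
time: 9.7
tool_pos: [0.6139, -0.1798, 0.0796]
tool_rot: [0.0, 0.986, 0.168, 0.002]
contact_force: [0.0, 0.7, -0.2]
gripper_width: 0.119
```

```bash
python3 -c "
from h import *
from fit import w
p=np.load('box.npy')
grab('wrist','w7')
plan(w(p,(41,-112,78)),19.3)
"
```

```text
pos [ 0.6139 -0.1798  0.0796] yaw 19.32 t 9.75 F [ 0.   0.4 -0.7] w 0.115
rot first (tool deg) [ 0.1  -0.27  0.02] | shift now [-0.0015  0.0015  0.0016] | shift after rot [-0.0014  0.0015  0.0016]
```

View pics/w7.png

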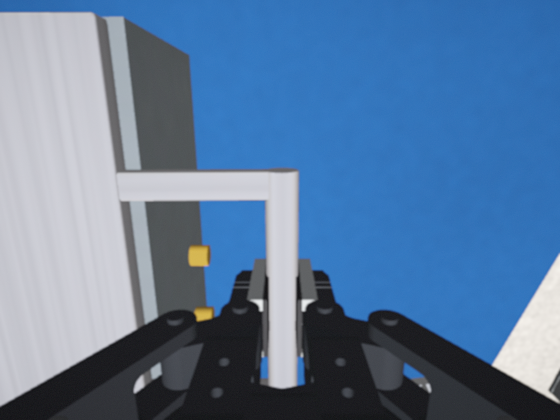

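```bash
cat > arc.py <<'E'
from h import *
import sys
p=np.load('box.npy'); c,s=np.cos(p[2]),np.sin(p[2])
st,P,R=cur(); d=P-[p[0],p[1],0]; g=P-R.as_matrix()[:,2]*.019*1
g=P-R.as_matrix()[:,2]*.019; e=g-[p[0],p[1],0]
bx,by,bz=c*e[0]+s*e[1],-s*e[0]+c*e[1],e[2]
H=(.0587,.0975)
th=np.arctan2(bz-H[1],H[0]-by); r=np.hypot(bz-H[1],H[0]-by)
print('own',np.round([bx,by,bz],4),'theta',th.round(3),'r',r.round(4),'F',st['contact_force'].round(1),'w',st['gripper_width'].round(3),'t',round(st['time'],2))
print('tilt',np.degrees((R.inv()*down(19.3)).as_rotvec()).round(2))
step=float(sys.argv[1]); n=int(sys.argv[2])
y0,z0=by,bz
for i in range(1,n+1):
    a=th+i*step; y,z=H[0]-.17*np.cos(a),H[1]+.17*np.sin(a); print(i,round(a,2),'ty %.4f tz %.4f'%(-(y-y0),-(z-z0))); y0,z0=y,z
E
python3 arc.py .05 10
```

```text
Traceback (most recent call last):
  File "arc.py", line 9, in <module>
    print('own',np.round([bx,by,bz],4),'theta',th.round(3),'r',r.round(4),'F',st['contact_force'].round(1),'w',st['gripper_width'].round(3),'t',round(st['time'],2))
                                                                                                               ^^^^^^^^^^^^^^^^^^^^^^^^^
AttributeError: 'float' object has no attribute 'round'
```

```bash
sed -i "s/st\['gripper_width'\].round(3)/round(st['gripper_width'],3)/" arc.py; python3 arc.py .05 10
```

```text
own [ 0.0423 -0.1104  0.0986] theta 0.006 r 0.1691 F [ 0.   0.4 -0.7] w 0.115 t 9.75
tilt [ 0.1  -0.27  0.02]
1 0.06 ty 0.0006 tz -0.0085
2 0.11 ty -0.0007 tz -0.0085
3 0.16 ty -0.0011 tz -0.0084
4 0.21 ty -0.0015 tz -0.0084
5 0.26 ty -0.0019 tz -0.0083
6 0.31 ty -0.0024 tz -0.0082
7 0.36 ty -0.0028 tz -0.0080
8 0.41 ty -0.0032 tz -0.0079
9 0.46 ty -0.0036 tz -0.0077
10 0.51 ty -0.0039 tz -0.0075
```

>>> move_arm(
  rows=[
    {"tx": 0,"ty": 0,"tz": -0.005,"ax": 0,"ay": 0,"az": 0,"jaw": 255},
    {"tx": 0,"ty": 0,"tz": -0.008,"ax": 0,"ay": 0,"az": 0,"jaw": 255},
    {"tx": 0,"ty": -0.001,"tz": -0.008,"ax": 0,"ay": 0,"az": 0,"jaw": 255},
    {"tx": 0,"ty": -0.001,"tz": -0.008,"ax": 0,"ay": 0,"az": 0,"jaw": 255},
  ],
)

```text
time: 10.15
tool_pos: [0.613, -0.1777, 0.1086]
tool_rot: [0.0, 0.986, 0.168, 0.003]
contact_force: [1.2, 2.1, -4.8]
gripper_width: 0.117
```

```bash
python3 arc.py .05 12
```

```text
own [ 0.0422 -0.1081  0.1276] theta 0.178 r 0.1695 F [ 1.2  2.1 -4.8] w 0.117 t 10.15
tilt [ 0.1  -0.28  0.03]
1 0.23 ty -0.0013 tz -0.0084
2 0.28 ty -0.0021 tz -0.0082
3 0.33 ty -0.0025 tz -0.0081
4 0.38 ty -0.0029 tz -0.0080
5 0.43 ty -0.0033 tz -0.0078
6 0.48 ty -0.0037 tz -0.0076
7 0.53 ty -0.0041 tz -0.0074
8 0.58 ty -0.0045 tz -0.0072
9 0.63 ty -0.0048 tz -0.0070
10 0.68 ty -0.0052 tz -0.0067
11 0.73 ty -0.0055 tz -0.0065
12 0.78 ty -0.0058 tz -0.0062
```

>>> move_arm(
  rows=[
    {"tx": 0,"ty": -0.0015,"tz": -0.0084,"ax": 0,"ay": 0,"az": 0,"jaw": 255},
    {"tx": 0,"ty": -0.002,"tz": -0.0082,"ax": 0,"ay": 0,"az": 0,"jaw": 255},
    {"tx": 0,"ty": -0.0025,"tz": -0.008,"ax": 0,"ay": 0,"az": 0,"jaw": 255},
    {"tx": 0,"ty": -0.003,"tz": -0.008,"ax": 0,"ay": 0,"az": 0,"jaw": 255},
    {"tx": 0,"ty": -0.0035,"tz": -0.0078,"ax": 0,"ay": 0,"az": 0,"jaw": 255},
    {"tx": 0,"ty": -0.004,"tz": -0.0075,"ax": 0,"ay": 0,"az": 0,"jaw": 255},
    {"tx": 0,"ty": -0.004,"tz": -0.0075,"ax": 0,"ay": 0,"az": 0,"jaw": 255},
    {"tx": 0,"ty": -0.0045,"tz": -0.007,"ax": 0,"ay": 0,"az": 0,"jaw": 255},
  ],
)

```text
time: 10.95
tool_pos: [0.6041, -0.1525, 0.1779]
tool_rot: [0.001, 0.986, 0.168, 0.004]
contact_force: [2.5, -0.3, -3.4]
gripper_width: 0.117
```

```bash
python3 arc.py .05 10
```

```text
own [ 0.042  -0.0814  0.1969] theta 0.617 r 0.1718 F [ 2.5 -0.3 -3.4] w 0.117 t 10.95
tilt [ 0.23 -0.39  0.03]
1 0.67 ty -0.0065 tz -0.0058
2 0.72 ty -0.0054 tz -0.0065
3 0.77 ty -0.0057 tz -0.0063
4 0.82 ty -0.0060 tz -0.0060
5 0.87 ty -0.0063 tz -0.0057
6 0.92 ty -0.0066 tz -0.0053
7 0.97 ty -0.0069 tz -0.0050
8 1.02 ty -0.0071 tz -0.0046
9 1.07 ty -0.0073 tz -0.0043
10 1.12 ty -0.0075 tz -0.0039
```

>>> move_arm(
  rows=[
    {"tx": 0,"ty": -0.006,"tz": -0.006,"ax": 0.2,"ay": -0.3,"az": 0,"jaw": 255},
    {"tx": 0,"ty": -0.0055,"tz": -0.0065,"ax": 0,"ay": 0,"az": 0,"jaw": 255},
    {"tx": 0,"ty": -0.006,"tz": -0.006,"ax": 0,"ay": 0,"az": 0,"jaw": 255},
    {"tx": 0,"ty": -0.006,"tz": -0.006,"ax": 0,"ay": 0,"az": 0,"jaw": 255},
    {"tx": 0,"ty": -0.0065,"tz": -0.0055,"ax": 0,"ay": 0,"az": 0,"jaw": 255},
    {"tx": 0,"ty": -0.0065,"tz": -0.005,"ax": 0,"ay": 0,"az": 0,"jaw": 255},
    {"tx": 0,"ty": -0.007,"tz": -0.005,"ax": 0,"ay": 0,"az": 0,"jaw": 255},
  ],
)

```text
time: 11.65
tool_pos: [0.5893, -0.111, 0.2245]
tool_rot: [0.004, 0.986, 0.167, 0.002]
contact_force: [1.2, -2.6, -1.1]
gripper_width: 0.112
```

```bash
python3 arc.py .04 15
```

```text
own [ 0.0416 -0.0372  0.2435] theta 0.989 r 0.1747 F [ 1.2 -2.6 -1.1] w 0.112 t 11.65
tilt [ 0.49 -0.15 -0.03]
1 1.03 ty -0.0083 tz 0.0003
2 1.07 ty -0.0059 tz -0.0034
3 1.11 ty -0.0060 tz -0.0031
4 1.15 ty -0.0061 tz -0.0029
5 1.19 ty -0.0063 tz -0.0027
6 1.23 ty -0.0064 tz -0.0024
7 1.27 ty -0.0065 tz -0.0021
8 1.31 ty -0.0065 tz -0.0019
9 1.35 ty -0.0066 tz -0.0016
10 1.39 ty -0.0067 tz -0.0014
11 1.43 ty -0.0067 tz -0.0011
12 1.47 ty -0.0067 tz -0.0008
13 1.51 ty -0.0068 tz -0.0006
14 1.55 ty -0.0068 tz -0.0003
15 1.59 ty -0.0068 tz -0.0000
```

```bash
python3 -c "
from h import *
grab('wrist','w8');grab('side','s8')
crop('side',0,0,1,1,1,'x') if 0 else None
crop('s8',200,60,380,240,4,'s8c')
"; python3 arc.py .04 1
```

```text
own [ 0.0416 -0.0368  0.2437] theta 0.992 r 0.1747 F [ 0.7 -3.2  0.2] w 0.117 t 11.75
tilt [ 0.49 -0.15  0.03]
1 1.03 ty -0.0083 tz 0.0003
```

View pics/s8c.png

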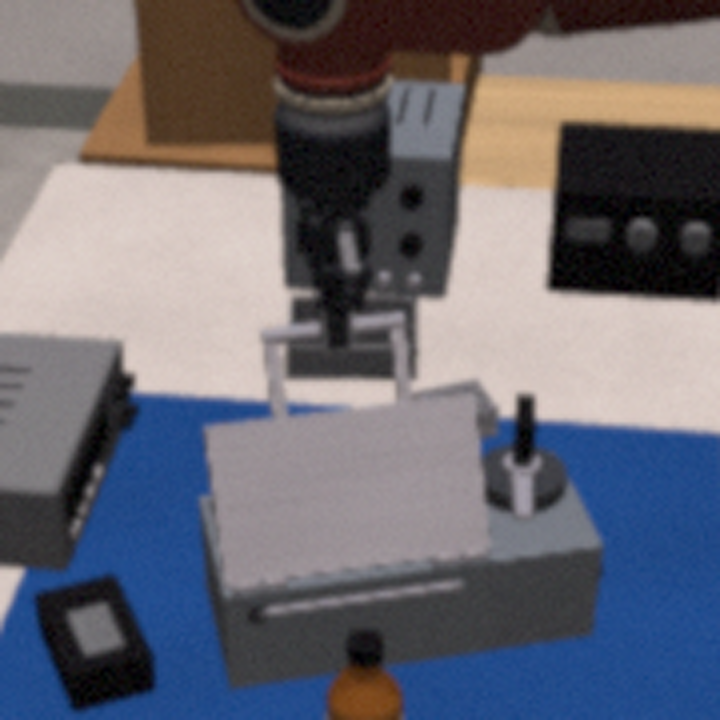

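View pics/w8.png

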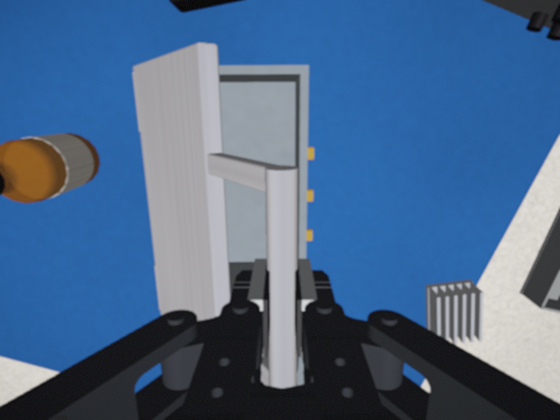

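```bash
python3 -c "
from h import *
p=np.load('box.npy'); n=np.array([np.cos(p[2]),np.sin(p[2]),0])
def own(f,u,v,x):
    c,d=ray(f,u,v); o=np.array([p[0],p[1],0]); k=(x-n@(c-o))/(n@d); e=c+k*d-o
    return (-np.sin(p[2])*e[0]+np.cos(p[2])*e[1]).round(4),e[2].round(4)
b=own('s8',200+335/4,60+327/4,.0416); print(b,'th',np.arctan2(b[1]-.0975,.0587-b[0]))
print(np.hypot(b[1]-.0975,.0587-b[0]))
K,R,t=ld('s8'); s,P,Rr=cur(); print(proj('s8',[P,P-Rr.as_matrix()[:,2]*.019]), 'meas',200+335/4,60+327/4)
# lid top edge right/left corners & bar ends on circle
for nm,(u,v) in dict(barL=(265,334),barR=(405,319)).items(): print(nm,own('s8',200+u/4,60+v/4,.0916 if nm=='barL' else -.0084))
"

```

```text
(np.float64(-0.027), np.float64(0.2427)) th 1.037598753655994
0.16860465592622287
[[283.08092424 145.37758723]
 [283.05454278 139.57139476]] meas 283.75 141.75
barL (np.float64(-0.0211), np.float64(0.2472))
barR (np.float64(-0.0282), np.float64(0.2419))
```

>>> move_arm(
  rows=[
    {"tx": 0,"ty": -0.0057,"tz": -0.0037,"ax": 0.3,"ay": 0,"az": 0,"jaw": 255},
    {"tx": 0,"ty": -0.0058,"tz": -0.0035,"ax": 0,"ay": 0,"az": 0,"jaw": 255},
    {"tx": 0,"ty": -0.006,"tz": -0.0033,"ax": 0,"ay": 0,"az": 0,"jaw": 255},
    {"tx": 0,"ty": -0.006,"tz": -0.003,"ax": 0,"ay": 0,"az": 0,"jaw": 255},
    {"tx": 0,"ty": -0.0062,"tz": -0.0028,"ax": 0,"ay": 0,"az": 0,"jaw": 255},
    {"tx": 0,"ty": -0.0063,"tz": -0.0025,"ax": 0,"ay": 0,"az": 0,"jaw": 255},
    {"tx": 0,"ty": -0.0065,"tz": -0.0022,"ax": 0,"ay": 0,"az": 0,"jaw": 255},
  ],
)

```text
time: 12.45
tool_pos: [0.5747, -0.0695, 0.248]
tool_rot: [0.004, 0.986, 0.167, 0.002]
contact_force: [-0.2, -4.0, 2.8]
gripper_width: 0.114
```

```bash
python3 -c "
from h import *
grab('side','s9')
crop('s9',200,60,380,240,4,'s9c')
s,P,Rr=cur(); print(proj('s9',[P,P-Rr.as_matrix()[:,2]*.019]))
"; python3 arc.py .04 12
```

```text
[[286.37171458 146.58606907]
 [286.37961283 140.53560183]]
own [0.0412 0.0079 0.2675] theta 1.28 r 0.1774 F [-2.3 -2.5  3.2] w 0.107 t 12.5
tilt [ 0.35 -0.17  0.  ]
1 1.32 ty -0.0087 tz 0.0053
2 1.36 ty -0.0066 tz -0.0016
3 1.4 ty -0.0067 tz -0.0013
4 1.44 ty -0.0067 tz -0.0010
5 1.48 ty -0.0068 tz -0.0007
6 1.52 ty -0.0068 tz -0.0005
7 1.56 ty -0.0068 tz -0.0002
8 1.6 ty -0.0068 tz 0.0001
9 1.64 ty -0.0068 tz 0.0003
10 1.68 ty -0.0068 tz 0.0006
11 1.72 ty -0.0067 tz 0.0009
12 1.76 ty -0.0067 tz 0.0011
```

View pics/s9c.png

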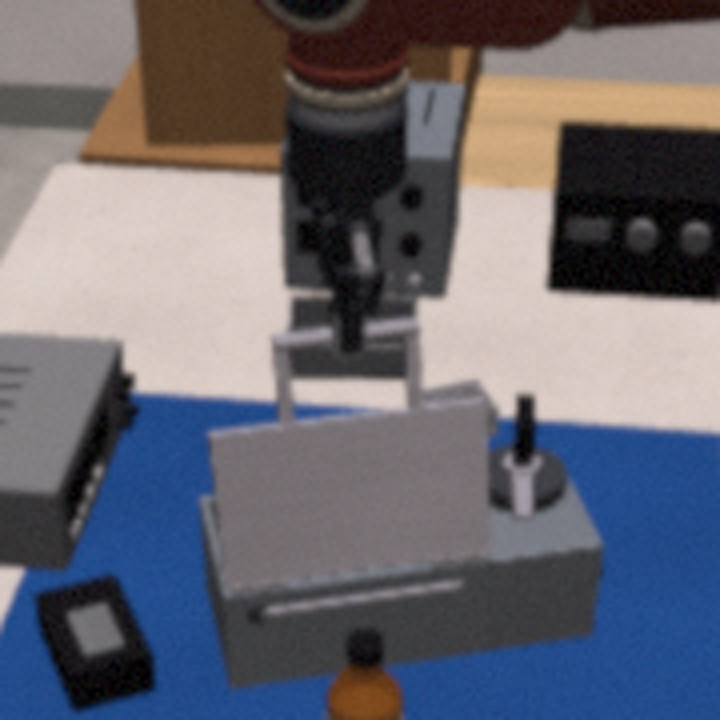

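>>> move_arm(
  rows=[
    {"tx": 0,"ty": -0.0065,"tz": -0.002,"ax": 0.3,"ay": 0,"az": 0,"jaw": 255},
    {"tx": 0,"ty": -0.0065,"tz": -0.0018,"ax": 0,"ay": 0,"az": 0,"jaw": 255},
    {"tx": 0,"ty": -0.0065,"tz": -0.0015,"ax": 0,"ay": 0,"az": 0,"jaw": 255},
    {"tx": 0,"ty": -0.006,"tz": -0.0012,"ax": 0,"ay": 0,"az": 0,"jaw": 255},
    {"tx": 0,"ty": -0.005,"tz": -0.001,"ax": 0,"ay": 0,"az": 0,"jaw": 255},
  ],
)

```text
time: 13.0
tool_pos: [0.563, -0.0368, 0.2564]
tool_rot: [-0.0, 0.986, 0.168, 0.001]
contact_force: [2.0, -2.6, -1.5]
gripper_width: 0.112
```

```bash
python3 arc.py .04 3
```

```text
own [0.0408 0.0413 0.2754] theta 1.473 r 0.1788 F [ 2.  -2.6 -1.5] w 0.112 t 13.0
tilt [-0.03 -0.14  0.  ]
1 1.51 ty -0.0076 tz 0.0082
2 1.55 ty -0.0068 tz -0.0003
3 1.59 ty -0.0068 tz 0.0000
```

>>> move_arm(
  rows=[
    {"tx": 0,"ty": -0.005,"tz": -0.0006,"ax": 0,"ay": 0,"az": 0,"jaw": 255},
    {"tx": 0,"ty": -0.005,"tz": -0.0004,"ax": 0,"ay": 0,"az": 0,"jaw": 255},
    {"tx": 0,"ty": -0.003,"tz": -0.0003,"ax": 0,"ay": 0,"az": 0,"jaw": 255},
    {"tx": 0,"ty": 0,"tz": 0,"ax": 0,"ay": 0,"az": 0,"jaw": 255},
    {"tx": 0,"ty": 0,"tz": 0,"ax": 0,"ay": 0,"az": 0,"jaw": 255},
  ],
)

```text
time: 13.5
tool_pos: [0.558, -0.0227, 0.2579]
tool_rot: [-0.0, 0.986, 0.168, 0.001]
contact_force: [0.7, -2.6, 2.2]
gripper_width: 0.113
```

```bash
python3 arc.py .04 1; python3 -c "
from h import *
grab('side','s10');grab('top','t10');grab('wrist','w10')
crop('s10',200,60,380,240,4,'s10c');crop('t10',240,150,380,300,5,'t10c')
"; python3 arc.py .04 1
```

```text
own [0.0406 0.0563 0.2769] theta 1.557 r 0.1794 F [ 0.7 -2.6  2.2] w 0.113 t 13.5
tilt [-0.02 -0.12  0.06]
1 1.6 ty -0.0069 tz 0.0094
own [0.0406 0.0561 0.2768] theta 1.557 r 0.1793 F [ 0.4 -1.9  2.9] w 0.111 t 13.65
tilt [-0.03 -0.12  0.05]
1 1.6 ty -0.0069 tz 0.0094
```

View pics/s10c.png

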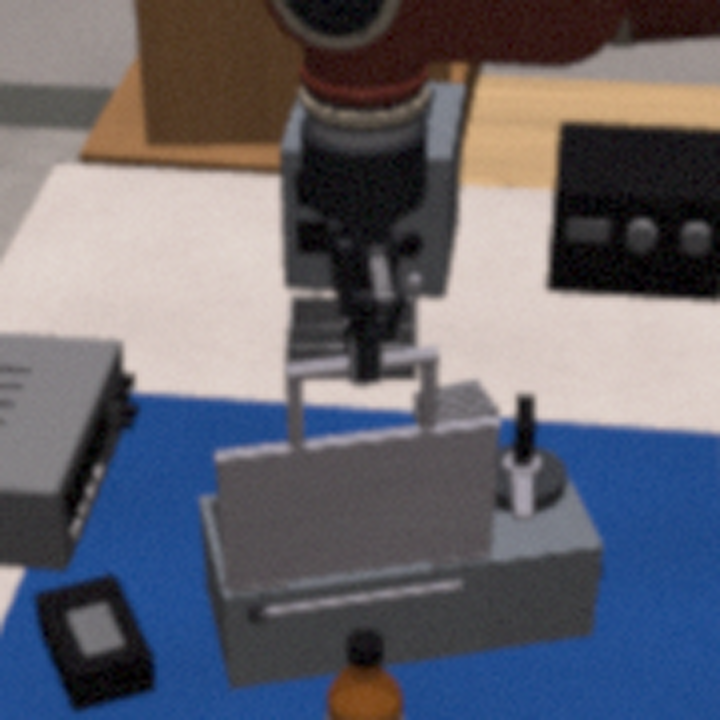

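View pics/w10.png

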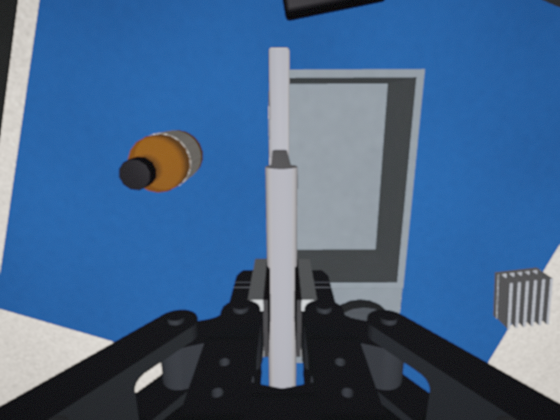

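View pics/t10c.png

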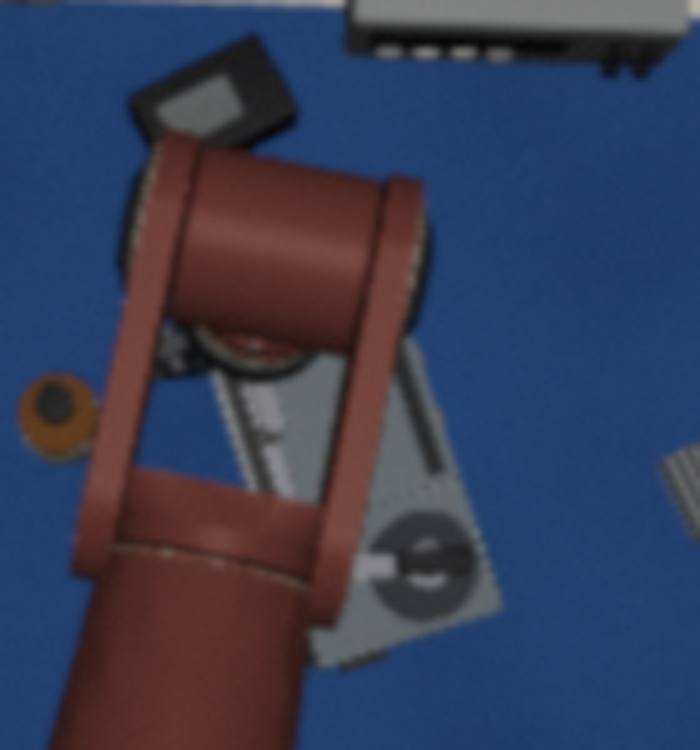

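```bash
python3 -c "
from h import *
crop('w10',250,30,450,180,4,'w10a');crop('w10',250,170,450,320,4,'w10b')
"
```

```text
(no output)
```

View pics/w10a.png

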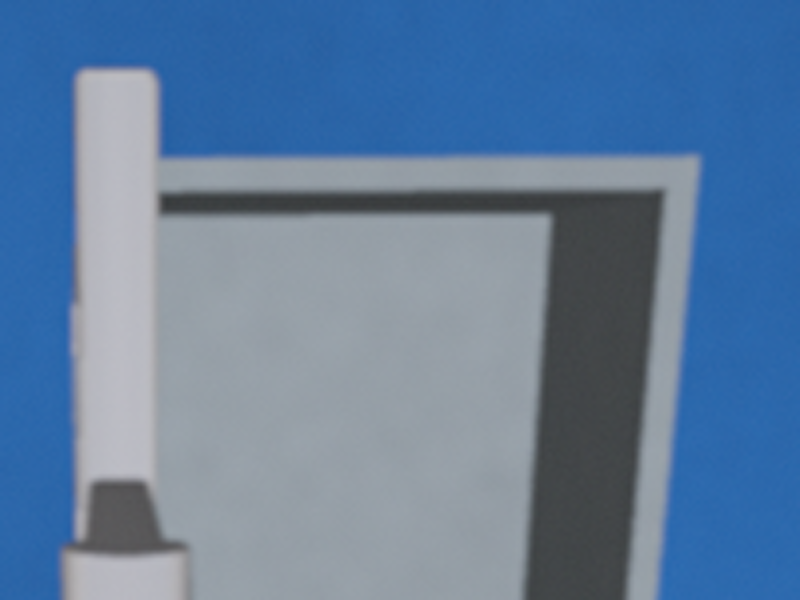

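View pics/w10b.png

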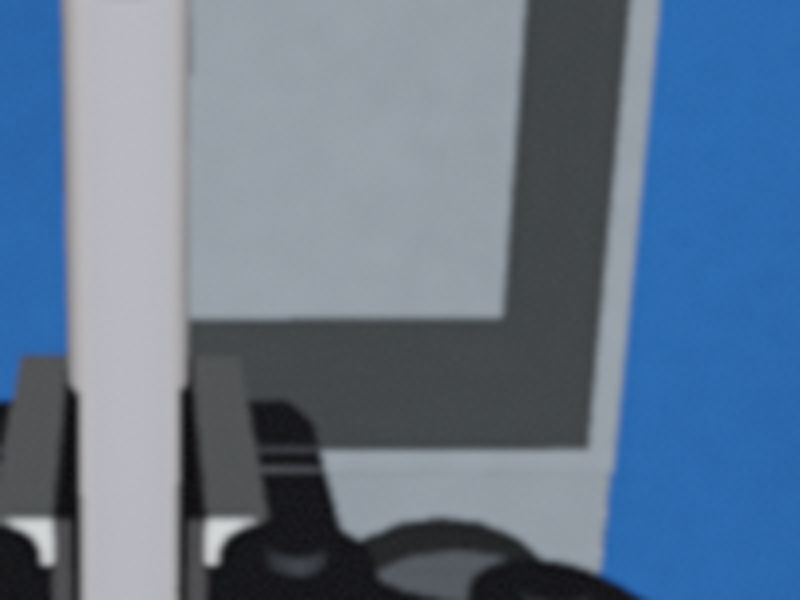

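```bash
python3 -c "
from h import *
p=np.load('box.npy'); c,s=np.cos(p[2]),np.sin(p[2])
def own(f,u,v,z):
    e=atz(f,u,v,z)-[p[0],p[1],0]; return np.round([1000*(c*e[0]+s*e[1]),1000*(-s*e[0]+c*e[1]),1000*z],1)
f='w10'
print('rim far',own(f,425,69.25,.09)); print('rim near',own(f,403,287.5,.09))
print('barL,R',own(f,265.5,167,.267),own(f,297.5,167,.267))
for z in (.21,.215): print('lidtop',own(f,268.75,47.5,z),own(f,290,47.5,z))
for z in (.267,): print('bar mid',own(f,281.5,250,.267))
K,R,t=ld(f); print('camz axis',R[2], 'cam own', c*((-R.T@t)-[p[0],p[1],0])[0]+s*((-R.T@t)-[p[0],p[1],0])[1], -s*((-R.T@t)-[p[0],p[1],0])[0]+c*((-R.T@t)-[p[0],p[1],0])[1])
"
```

```text
rim far [142.8 -56.9  90. ]
rim near [-51.2 -59.   90. ]
barL,R [ 91.5  63.4 267. ] [ 91.6  51.5 267. ]
lidtop [140.5  64.1 210. ] [140.6  53.8 210. ]
lidtop [139.8  63.9 215. ] [139.8  53.9 215. ]
bar mid [ 58.4  57.2 267. ]
camz axis [-0.26390902 -0.0923955  -0.96011202] cam own 0.1128501309162905 0.057381211706550715
```

>>> move_arm(
  rows=[
    {"tx": 0,"ty": -0.002,"tz": 0,"ax": 0,"ay": 0,"az": 0,"jaw": 255},
    {"tx": 0,"ty": -0.001,"tz": 0,"ax": 0,"ay": 0,"az": 0,"jaw": 255},
    {"tx": 0,"ty": 0,"tz": 0,"ax": 0,"ay": 0,"az": 0,"jaw": 255},
    {"tx": 0,"ty": 0,"tz": 0,"ax": 0,"ay": 0,"az": 0,"jaw": 255},
    {"tx": 0,"ty": 0,"tz": 0,"ax": 0,"ay": 0,"az": 0,"jaw": 255},
  ],
)

```text
time: 14.15
tool_pos: [0.5567, -0.0191, 0.2583]
tool_rot: [-0.002, 0.986, 0.168, 0.001]
contact_force: [-0.2, -1.4, 2.1]
gripper_width: 0.114
```

```bash
python3 arc.py .04 1; python3 -c "
from h import *
grab('wrist','w11');grab('side','s11')
crop('w11',250,30,450,180,4,'w11a')
"; python3 arc.py .04 1; python3 -c "
from h import *
print(manip.state()['joint_vel'].round(4))"
```

```text
own [0.0406 0.06   0.2773] theta 1.578 r 0.1798 F [-0.2 -1.4  2.1] w 0.114 t 14.15
tilt [-0.21 -0.11  0.02]
1 1.62 ty -0.0067 tz 0.0100
own [0.0406 0.06   0.2773] theta 1.578 r 0.1798 F [-1.  -1.5  2.6] w 0.111 t 14.25
tilt [-0.21 -0.12  0.03]
1 1.62 ty -0.0067 tz 0.0100
[ 0.0005  0.002   0.0013  0.0011  0.0004 -0.0004]
```

View pics/w11a.png

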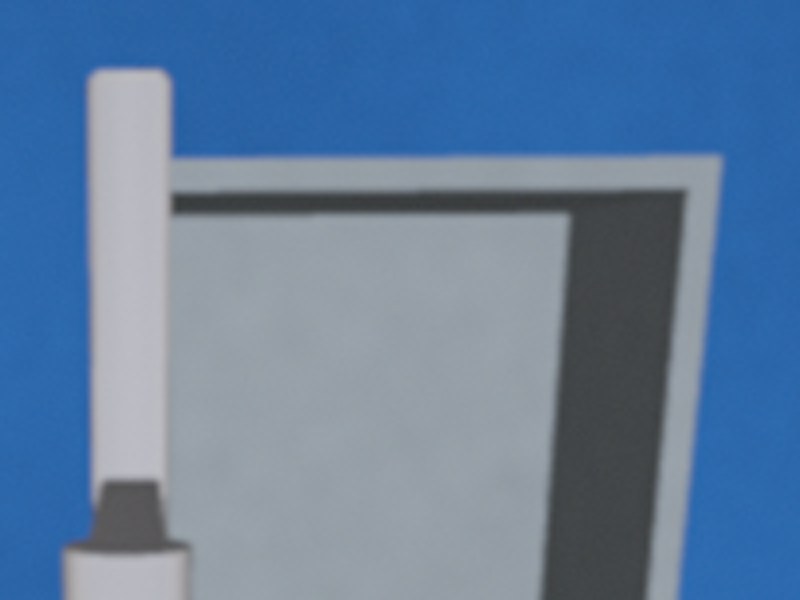

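View pics/s11.png

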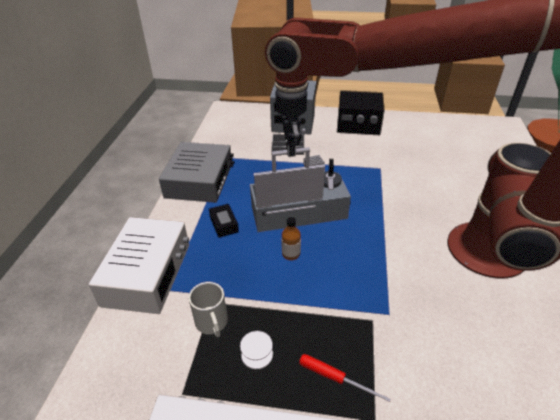

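```bash
python3 -c "
from h import *
p=np.load('box.npy'); c,s=np.cos(p[2]),np.sin(p[2])
def own(f,u,v,z):
    e=atz(f,u,v,z)-[p[0],p[1],0]; return np.round([1000*(c*e[0]+s*e[1]),1000*(-s*e[0]+c*e[1]),1000*z],1)
f='w11'
print('rim far',own(f,430.5,69,.09))
print('barL,R',own(f,265.5,167,.267),own(f,297.25,167,.267))
print('lidtop',own(f,272,47.5,.213),own(f,293,47.5,.213))
"
```

```text
rim far [143.  -56.9  90. ]
barL,R [ 91.4  67.3 267. ] [ 91.4  55.5 267. ]
lidtop [140.1  66.5 213. ] [140.2  56.4 213. ]
```

```bash
python3 -c "
from h import *
s=manip.state(); print(s['tool_pos'],s['gripper_width'])
print(manip.job_done())"
```

```text
[ 0.55669026 -0.01910589  0.25830174] 0.11081291438298735
the job is handed in; nothing more can be done
None
```

The lid is unlocked and held still, upright, with the bar gripped, and I handed the job in at about 14.3 s.

- **Unlocking:** I pressed the knob about 6 mm, until the force showed it was fully down. I kept it pressed and turned it anticlockwise to its stop. The gripper itself turned about 80°, and about 1.8 N m built up at the stop. After I let go, the picture showed the wing standing at about 1.3 rad.
- **Lid:** I took the bar with the tool pointing straight down and swung it up the arc. Forces stayed around 5 N or less in every reading. The first stop came out about 0.018 rad short of upright, so I moved the bar a further 3.8 mm.
- **Last checks:** The wrist picture puts the bar and the lid's top edge within about 1 mm of straight above the hinge line, a lid angle of about 1.57 to 1.58. The joints were almost still and the grip was holding. The bottle, case, mug, reel and screwdriver look unmoved in the last side picture. The heat sink and tray are mostly hidden behind the lid there, but the tool kept clear of them.
- **Disagreements:**
  - The wrist camera placed the box about 2–3 mm and 0.6° away from my first fit from the top and side views. I used the wrist camera and the measured grip position for the final placing.
  - As the lid swung, the bar rolled about 8–9 mm towards the fingertips. At hand-in it sat about 10 mm behind the tips, still firmly held.

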